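# Put the wet bar scrapers away to dry

## Task

Put the wet bar scrapers away to dry. First, while they all still stand in the steel caddy, stand the small aluminium drip cup upright and wholly on the round rubber pad beside the drying block; then pull every scraper out of the caddy and slide it blade first, all the way down, into a slot of its own size in the block (wide scrapers in the wide slots, narrow ones in the narrow slots, one to a slot). At the end the cup must still be standing on the pad, and leave the other things on the counter where they are.

Things in the scene. Friction and masses are not known exactly. Their poses are not given: they have to be found in the camera images.
- caddy: Fixed dark steel caddy: base plate 150 x 115 x 5 with four upright flat cups, open on top, rims 65 above the table. Cup inside 58 (caddy x) by 14 (caddy y), floor 5 above the table, walls 3; cup centres at x = +-34, y = +-37. Origin under the centre at table height, z up.
- block: Fixed white plastic drying block, 140 (x) x 120 (y) x 60 high, with four slots open on top: the two wide slots side by side at its -x half, the two narrow ones at its +x half (slots of a kind 74 apart in y). A small drain lip on its +y face looks to the round pad. Origin under the centre at table height.
- slot_wide_a (a point): Mouth centre of a slot for a wide scraper, in the block's top face (60 above the table), 56 long (block x) by 9.5 wide (block y), 50 deep, closed below; mouth edges chamfered 1.5. Axes are the block's (x along the slot, z up).
- slot_wide_b (a point): Mouth centre of a slot for a wide scraper, in the block's top face (60 above the table), 56 long (block x) by 9.5 wide (block y), 50 deep, closed below; mouth edges chamfered 1.5. Axes are the block's (x along the slot, z up).
- slot_narrow_a (a point): Mouth centre of a slot for a narrow scraper, in the block's top face (60 above the table), 42 long (block x) by 9.5 wide (block y), 50 deep, closed below; mouth edges chamfered 1.5. Axes are the block's (x along the slot, z up).
- slot_narrow_b (a point): Mouth centre of a slot for a narrow scraper, in the block's top face (60 above the table), 42 long (block x) by 9.5 wide (block y), 50 deep, closed below; mouth edges chamfered 1.5. Axes are the block's (x along the slot, z up).
- pad (a point): Centre, at table height, of the thin round black rubber pad (diameter 90, 1 thick and soft, so a thing on it stands at about table height) beside the block, 58 from its +y face, in front of the drain lip.
- wide_a: Steel bar scraper: flat blade 50 wide (own x) and 5 thick (own y), 85 long, then a black handle 24 wide (x), 12 thick (y), 80 long in line with it; 165 long in all, about 70 g. Origin: middle of the blade's free (lower) edge; own z points from there up to the handle's end. Starts blade down in one of the caddy's cups, upright; if bumped it may lean by up to 25 degrees. May be absent.
- wide_b: Steel bar scraper: flat blade 50 wide (own x) and 5 thick (own y), 85 long, then a black handle 24 wide (x), 12 thick (y), 80 long in line with it; 165 long in all, about 70 g. Origin: middle of the blade's free (lower) edge; own z points from there up to the handle's end. Starts blade down in one of the caddy's cups, upright; if bumped it may lean by up to 25 degrees. May be absent.
- narrow_a: Steel bar scraper: flat blade 36 wide (own x) and 5 thick (own y), 85 long, then a black handle 24 wide (x), 12 thick (y), 80 long in line with it; 165 long in all, about 70 g. Origin: middle of the blade's free (lower) edge; own z points from there up to the handle's end. Starts blade down in one of the caddy's cups, upright; if bumped it may lean by up to 25 degrees. May be absent.
- narrow_b: Steel bar scraper: flat blade 36 wide (own x) and 5 thick (own y), 85 long, then a black handle 24 wide (x), 12 thick (y), 80 long in line with it; 165 long in all, about 70 g. Origin: middle of the blade's free (lower) edge; own z points from there up to the handle's end. Starts blade down in one of the caddy's cups, upright; if bumped it may lean by up to 25 degrees. May be absent.
- drip_cup: Loose aluminium cup, open on top, 70 high, about 58 diameter at the rim and a little narrower at the foot, wall 3, about 0.22 kg. Origin: centre of its underside; z up. Fingers fit round it from above.
- detergent: Bystander, loose: clear green detergent bottle, diameter 66, height 190. Leave it alone.
- spanner: Bystander, loose: steel spanner lying flat. Leave it alone.
- driver: Bystander, loose: screwdriver lying flat. Leave it alone.
- tap_bell: Bystander, loose: steel bell-shaped tap part with a stem, foot diameter 64, height 85. Leave it alone.
- collar: Bystander, loose: dark steel ring, diameter 44, height 14. Leave it alone.
- paste_jar: Bystander, loose: small white jar, diameter 56, height 55. Leave it alone.
- can: Bystander, loose: aluminium can, diameter 66, height 115. Leave it alone.

How it is judged (in metres and radians):
On the way, in this order (a step that is already met when the one before it is completed fails the run):
1. the drip cup stands on the pad, let go, while all scrapers are still in the caddy (horizontal distance between drip_cup and pad below 0.02 m and height (world z) of drip_cup below 0.006 m and angle between drip_cup's own z axis and vertical below 0.08 rad and contact force between the fingers and drip_cup below 0.1 N and horizontal distance between each of wide_a, wide_b, narrow_a, narrow_b and caddy below 0.075 m and height (world z) of each of wide_a, wide_b, narrow_a, narrow_b below 0.02 m), for 0.2 s.
2. every scraper present is fully down in a slot of its size (((horizontal distance between wide_a and slot_wide_a below 0.012 m and z of wide_a in the frame of slot_wide_a below -0.043 m) or (horizontal distance between wide_a and slot_wide_b below 0.012 m and z of wide_a in the frame of slot_wide_b below -0.043 m)) and angle between each of wide_a, wide_b, narrow_a, narrow_b's own z axis and vertical below 0.15 rad and ((horizontal distance between wide_b and slot_wide_a below 0.012 m and z of wide_b in the frame of slot_wide_a below -0.043 m) or (horizontal distance between wide_b and slot_wide_b below 0.012 m and z of wide_b in the frame of slot_wide_b below -0.043 m)) and ((horizontal distance between narrow_a and slot_narrow_a below 0.012 m and z of narrow_a in the frame of slot_narrow_a below -0.043 m) or (horizontal distance between narrow_a and slot_narrow_b below 0.012 m and z of narrow_a in the frame of slot_narrow_b below -0.043 m)) and ((horizontal distance between narrow_b and slot_narrow_a below 0.012 m and z of narrow_b in the frame of slot_narrow_a below -0.043 m) or (horizontal distance between narrow_b and slot_narrow_b below 0.012 m and z of narrow_b in the frame of slot_narrow_b below -0.043 m))), for 0.2 s.
At the end, for the whole second after the job is handed in: The drip cup stands upright within 20 mm of the pad's centre and every scraper present stands blade down in a slot of its own size, its lower edge at least 43 mm below the mouth (the slot is 50 deep), within 12 mm of the slot's centre and within 0.15 rad of upright; all released and at rest (all of step 2 and horizontal distance between drip_cup and pad below 0.02 m and height (world z) of drip_cup below 0.006 m and angle between drip_cup's own z axis and vertical below 0.08 rad and linear speed of each of wide_a, wide_b, narrow_a, narrow_b, drip_cup below 0.02 m/s); the robot touches nothing.
It fails at once if a bystander on the counter is moved more than 60 mm (distance of any of detergent, spanner, driver, tap_bell, collar, paste_jar, can from where it was at the start of the episode above 0.06 m).
Of wide_a, wide_b, narrow_a, narrow_b only 3 to 4 are there at a start; the rules pass over those that are not, and their reading is None.
At some moment in a run one of drip_cup may be knocked a few centimetres aside while the robot is not near it.
It also fails if it takes over 210 s, if anything falls off the work surface, if the arm or the gripper's body presses on something with over 40 N, if the wrist force passes 120 N, or if a joint passes its speed limit or range.

## Robot

A 6-joint arm with a two-finger parallel gripper is mounted at the origin on the work surface. World frame = base frame: x ahead of the robot, y to its left, z up, the work surface at z = 0. Lengths are in m, angles in degrees, forces in N, time in s.
With the tool pointing down it reaches from about 0.4 to 0.825 m from the base axis. Payload 7 kg.
Tool frame: the origin (TCP) lies between the finger pads; the fingertips stand 25 mm ahead of it and the grasp point (between the pads) lies 6 mm ahead of it; z points along the fingers, y is the line along which they close (so a half turn about z gives the same grasp; the last joint's range is limited). The gripper opens to 88 mm and grips with 3 to 60 N. Pads are 19 mm wide; open, the fingers measure 130 mm over their backs; the gripper's body (78 mm by 193 mm) begins 47 mm behind the grasp point.
Start: joints at [-51.675, 20.546, 0.682, 0, -70.136, -16.507], TCP at [0.251, -0.627, 0.252] pointing down, gripper open.
Joint ranges: [-176.03, 176.03], [-82.01, 121.73], [-58.28, 71.71], [-173.87, 95.51], [-174.79, -0.11], [-173.66, 173.66]. Speed limits (degrees/s): [136.94, 136.94, 172.46, 180, 180, 180].

## Interface

Orientations are given as [roll, pitch, yaw] about the fixed x, y, z axes, in that order (R = Rz(yaw) Ry(pitch) Rx(roll)).
In Python, from plant import ctrl gives the robot as it stands.
- The arm moves only by the tool drive_effector, called after "Call:" by a JSON object that holds its "method" and its "body". Schema: {"type":"object","properties":{"ticks":{"type":"array","items":{"type":"array","items":{"type":"number"},"minItems":5,"maxItems":5},"minItems":1,"maxItems":8},"only":{"type":"string"},"quiet":{"type":"boolean"},"lines":{"type":"string"}},"required":["ticks"],"additionalProperties":false}. ticks is a list of rows, 1 to 8 of them, each of 5 numbers: dx, dy, dz in parts of the range, where 1.0 means 1 m, then a turn about the tool's z in parts of the range, where 1.0 means 360 degrees, then the finger opening in m; each row is the pose to reach, as a shift and turn from the pose commanded when the call began, along the tool's axes at that moment; what a row does not reach only later rows make up. A row lasts 1/8 s, in which the tool goes at most 0.0625 m and 10.7 degrees, less where a joint would pass 70% of its speed; a pose out of reach is approached as far as the arm can. The fingers move at their own pace and stop on an object; the grip force is fixed at half the most. Time passes only in rows, so rows that do not move let the fingers close. The tool returns the time, the measured TCP pose, the force, the opening and the grip force at its end. only (a regular expression) keeps the lines of the reply that match it, lines (a string "A,B") keeps lines A to B, and quiet returns only ok. Shift and turn numbers lie between -1 and 1, and a call with a number outside is refused. Input that does not fit is refused with a message, and nothing moves.
- ctrl.get_obs(): the state, without advancing time (a new reading comes with each control period).
- ctrl.snapshot(name): name is "side" or "top"; returns a dict with "frame" (480x640x3 uint8, red, green, blue), "z_map" (480x640 float32, m along the optical axis (not along the pixel's ray), 0 where there is no reading), "fovy" (degrees; the focal length in pixels is half the picture's height over the tangent of half this angle, whatever the lens; pixels are square), "cx", "cy" (the principal point, pixels), "R" (3x3) and "t" (3): a world point X has camera coordinates R X + t. Camera axes: x right, y down, z forward; pixel columns grow to the right and rows downward; lengths in m; the calibration is good to about 2 mm. A picture is of the moment at which its call begins.
- ctrl.close_job(): hands the job in; it is judged then, once.
The state is a dict: "clock": time; "joint_pos": joint angles; "qvel": joint speeds; "tau": joint torques, N m; "tool_pos": TCP position; "orientation": TCP orientation; "force": force on the tool from outside, world axes, zero at the start; "moment": the same for the moment, N m; "opening": finger opening in m; "gripper_force": force on a finger pad.
Only numpy, scipy, OpenCV 4.12 (cv2) and the standard library are available. Lean on these libraries where they do the work, as an engineer would, in place of code of your own. Each camera call takes 0.05 s, during which the arm holds its last target. There are 200 camera calls.

## Working session

There is one attempt and no reset: what is moved stays moved. The work goes in short steps, Python scripts to look and compute and a tool call to move; the robot and the scene stay as the last step left them, time stands still between calls to the robot, and variables do not carry over. Pictures are saved under pics/ and viewed, at most 14 in all, crops included, and the job is handed in when it is done.

```bash
ls; mkdir -p pics
```

Create h.py:
```python
import numpy as np, cv2
from plant import ctrl
def snap(n,f=None):
    s=ctrl.snapshot(n)
    if f: cv2.imwrite('pics/'+f,s['frame'][:,:,::-1])
    s['f']=240/np.tan(np.radians(s['fovy']/2)); s['R']=np.array(s['R']); s['t']=np.array(s['t']); return s
def cloud(s):
    v,u=np.mgrid[:480,:640]; z=s['z_map']
    c=np.stack([(u-s['cx'])/s['f']*z,(v-s['cy'])/s['f']*z,z],-1)
    P=(c-s['t'])@s['R']; P[z==0]=np.nan; return P
def ray(s,u,v,h):
    d=s['R'].T@np.array([(u-s['cx'])/s['f'],(v-s['cy'])/s['f'],1]); C=-s['R'].T@s['t']
    return C+d*(h-C[2])/d[2]
def proj(s,X):
    c=s['R']@np.array(X)+s['t']; return c[0]/c[2]*s['f']+s['cx'],c[1]/c[2]*s['f']+s['cy']
```

Run:
```python
from h import *
for n in('top','side'):
    s=snap(n,n+'0.png'); np.savez(n+'0.npz',**s); print(n,s['f'],s['cx'],s['cy'],-s['R'].T@s['t'],s['R'].round(3).tolist(),(s['z_map']>0).mean())
print(ctrl.get_obs())
```

```text
pics
plant.py
top 460.44379982483724 326.6562206904215 239.96521321001458 [0.4061355  0.04389621 1.00083242] [[-0.006, -1.0, -0.02], [-0.988, 0.009, -0.153], [0.153, 0.019, -0.988]] 0.9958072916666667
side 534.4451493340235 315.8309206794872 235.76694277898144 [0.07633315 0.77159739 0.86494711] [[-0.825, -0.565, 0.008], [-0.386, 0.553, -0.739], [0.413, -0.612, -0.674]] 0.9960221354166666
{'clock': 0.1, 'joint_pos': array([-5.16739993e+01,  2.05867137e+01,  6.38946187e-01, -1.75865229e-02,
       -7.01344445e+01, -1.65081781e+01]), 'qvel': array([-0.0343041 , -0.20103081,  0.01446721,  0.0476643 ,  0.06963227,
       -0.02923912]), 'tau': array([-1.60344749e-03, -5.84160340e+01,  2.93753529e+01,  7.01553494e+00,
        1.01760085e-02, -5.83852352e-05]), 'tool_pos': array([ 0.25071506, -0.6262874 ,  0.25072319]), 'orientation': array([ 1.79916479e+02, -7.51099124e-03, -1.58188160e+02]), 'force': array([0.19295746, 0.41609553, 0.42021811]), 'moment': array([ 0.024695  ,  0.00562067, -0.02719525]), 'gripper_force': 0.0, 'opening': 0.08766912521944994}
```

View pics/top0.png

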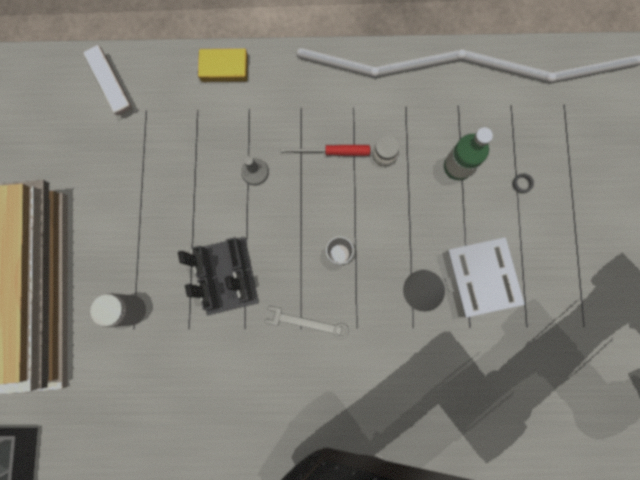

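View pics/side0.png

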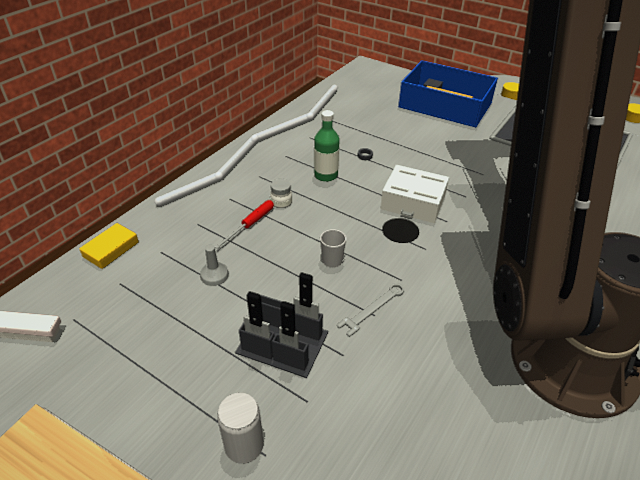

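Three scrapers are present: handles at about (187,258), (193,290) and (237,283) in the top view. The cup is at (340,250), the pad at (424,290), the block at (485,277) and the caddy at (225,275). Now I'll measure them.

Create m.py:
```python
from h import *
def load(n): return dict(np.load(n))
T,S=load('top0.npz'),load('side0.npz'); 
for nm,s in(('top',T),('side',S)):
    P=cloud(s); f=s['frame'].astype(int); X,Y,Z=P[...,0],P[...,1],P[...,2]
    print(nm,'table z', np.nanmedian(Z[(X>.25)&(X<.6)&(abs(Y)<.35)]))
    # cup
    roi=(X>.3)&(X<.5)&(Y>-.06)&(Y<.08)&(Z>.062)
    q=P[roi]; print('cup rim n',len(q),q.min(0),q.max(0)); c,r=cv2.minEnclosingCircle(q[:,:2].astype(np.float32)); print(' circ',c,r)
    # block top
    roi=(X>.25)&(X<.5)&(Y<-.18)&(Y>-.5)&(Z>.054)&(Z<.066)
    q=P[roi]; rr=cv2.minAreaRect((q[:,:2]*1000).astype(np.float32)); print('block',len(q),np.median(q[:,2]),rr)
    # pad
    bgr=f.max(2); roi=(X>.22)&(X<.42)&(Y<-.08)&(Y>-.25)&(bgr<60)&(abs(Z)<.012)
    k=cv2.morphologyEx(roi.astype(np.uint8),cv2.MORPH_OPEN,np.ones((5,5)))
    n,l,st,_=cv2.connectedComponentsWithStats(k); i=1+st[1:,4].argmax(); q=P[l==i]; print('pad',st[i],cv2.minEnclosingCircle(q[:,:2].astype(np.float32)),q.mean(0))
    # handles
    roi=(X>.22)&(X<.5)&(Y>.12)&(Y<.42)&(Z>.1)&(Z<.2)
    n,l,st,ce=cv2.connectedComponentsWithStats(roi.astype(np.uint8))
    for i in range(1,n):
        if st[i,4]<8: continue
        q=P[l==i]; t=q[q[:,2]>q[:,2].max()-.008]; print('handle',st[i],ce[i].round(1),'zmax',q[:,2].max().round(4),'top',t.mean(0).round(4),len(t),cv2.minAreaRect((t[:,:2]*1000).astype(np.float32)))
    roi=(X>.22)&(X<.5)&(Y>.12)&(Y<.42)&(Z>.058)&(Z<.072)
    q=P[roi]; print('caddy rims',len(q),cv2.minAreaRect((q[:,:2]*1000).astype(np.float32)))
```

```bash
python3 m.py
```

Run:
```python
import cv2
a=cv2.imread('pics/top0.png');b=cv2.imread('pics/side0.png')
import numpy as np
r=np.hstack([cv2.resize(a[220:330,165:275],(400,400),interpolation=2),cv2.resize(b[260:380,225:345],(400,400),interpolation=2)])
cv2.imwrite('pics/z.png',r)
```

```text
top table z 0.0006807628884410097Traceback (most recent call last):
  File "m.py", line 9, in <module>
    q=P[roi]; print('cup rim n',len(q),q.min(0),q.max(0)); c,r=cv2.minEnclosingCircle(q[:,:2].astype(np.float32)); print(' circ',c,r)
                                       ~~~~~^^^
    return umr_minimum(a, axis, None, out, keepdims, initial, where)
ValueError: zero-size array to reduction operation minimum which has no identity
```

View pics/z.png

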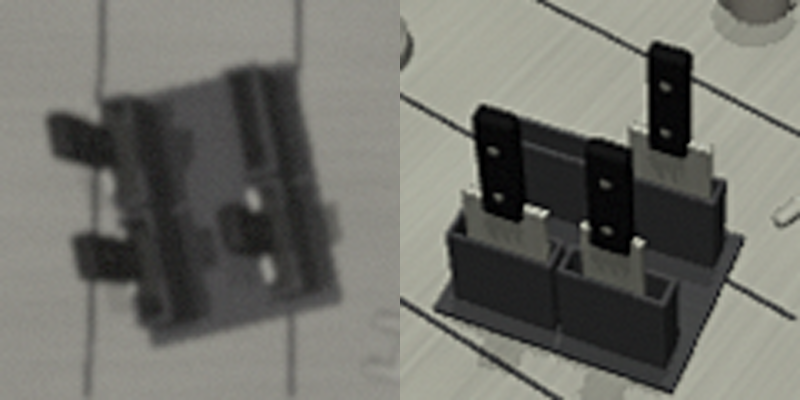

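Three scrapers stand upright, blade down: two in the +y row and one in the -y row (wide or narrow to be measured). The search regions were wrong because the camera is tilted, so I'll use pixel boxes instead.

Create m.py:
```python
from h import *
def load(n): return dict(np.load(n))
T,S=load('top0.npz'),load('side0.npz'); 
B={'top':dict(cup=(320,230,360,270),pad=(400,265,447,315),block=(440,230,530,320),cad=(165,225,265,325)),
 'side':dict(cup=(315,225,350,270),pad=(378,215,423,246),block=(375,160,455,225),cad=(230,265,335,378))}
for nm,s in(('top',T),('side',S)):
    P=cloud(s); f=s['frame'].astype(int); Z=P[...,2]
    print('==',nm,'z',np.nanmedian(Z[100:330,140:560]))
    def box(k):
        m=np.zeros((480,640),bool); a=B[nm][k]; m[a[1]:a[3],a[0]:a[2]]=1; return m
    q=P[box('cup')&(Z>.058)]; print('cup rim',len(q),q[:,2].max(),cv2.minEnclosingCircle(q[:,:2].astype(np.float32)))
    q=P[box('block')&(Z>.054)&(Z<.066)]; print('block',len(q),np.median(q[:,2]),cv2.minAreaRect((q[:,:2]*1000).astype(np.float32)))
    q=P[box('pad')&(f.max(2)<70)&(Z<.015)]; print('pad',len(q),cv2.minEnclosingCircle(q[:,:2].astype(np.float32)),np.median(q,0),q.mean(0))
    n,l,st,ce=cv2.connectedComponentsWithStats((box('cad')&(Z>.1)).astype(np.uint8))
    for i in range(1,n):
        if st[i,4]<8: continue
        q=P[l==i]; t=q[q[:,2]>q[:,2].max()-.008]; print('handle',ce[i].round(1),'zmax',q[:,2].max().round(4),'all',q.mean(0).round(4),'top',t.mean(0).round(4),len(t),cv2.minAreaRect((t[:,:2]*1000).astype(np.float32)))
    q=P[box('cad')&(Z>.058)&(Z<.069)&(f.max(2)<110)]; print('rims',len(q),cv2.minAreaRect((q[:,:2]*1000).astype(np.float32)))
    q=P[box('cad')&(Z>.002)&(Z<.2)&(f.max(2)<110)]; print('plate',len(q),cv2.minAreaRect((q[:,:2]*1000).astype(np.float32)))
```

```bash
python3 m.py
```

```text
== top z 0.0004948208568738303
cup rim 171 0.07389700898123479 ((0.5308403968811035, 0.036080021411180496), 0.028700003400444984)
block 3760 0.05967495551735784 ((475.10540771484375, -260.42730712890625), (140.296630859375, 121.96548461914062), 11.587172508239746)
pad 22 ((0.42553287744522095, -0.16027842462062836), 0.02503194846212864) [ 0.42122559 -0.16889017  0.00100467] [ 0.4229582  -0.1665884   0.00051734]
handle [186.6 257.9] zmax 0.1732 all [0.5066 0.3233 0.1458] top [0.5072 0.3257 0.1697] 85 ((507.384521484375, 326.37432861328125), (24.00523567199707, 11.760394096374512), 15.755812644958496)
handle [232.4 283. ] zmax 0.1735 all [0.459  0.2358 0.146 ] top [0.4596 0.2381 0.1697] 85 ((459.8550109863281, 238.26148986816406), (23.20104217529297, 11.502779960632324), 10.306777000427246)
handle [193.7 290.3] zmax 0.1724 all [0.446  0.3077 0.1457] top [0.4464 0.3102 0.1693] 91 ((446.7337341308594, 311.15887451171875), (23.471813201904297, 12.409626960754395), 16.564306259155273)
rims 549 ((485.59564208984375, 282.9690246582031), (131.2340545654297, 94.99415588378906), 13.064870834350
[... 626 characters left out ...]
.2964782714844, 239.7687225341797), (22.798559188842773, 14.045692443847656), 12.687889099121094)
handle [254.3 307.9] zmax 0.1743 all [0.5036 0.3289 0.139 ] top [0.5056 0.3271 0.1702] 88 ((506.2242736816406, 325.91741943359375), (24.231950759887695, 13.206337928771973), 10.325435638427734)
handle [287.4 317.4] zmax 0.1749 all [0.4426 0.3137 0.1405] top [0.4446 0.3117 0.1702] 91 ((445.0687561035156, 310.1669921875), (23.470300674438477, 13.674262046813965), 19.88570785522461)
rims 832 ((484.05157470703125, 281.9329833984375), (131.5408477783203, 96.9326171875), 12.673483848571777)
plate 5753 ((526.5117797851562, 230.8987579345703), (224.62379455566406, 290.4007263183594), 33.981727600097656)
```

Create m2.py:
```python
from h import *
T,S=[dict(np.load(n+'0.npz')) for n in('top','side')]
g=cv2.cvtColor(T['frame'],cv2.COLOR_RGB2GRAY)
def blobs(s,b,th,h,amin):
    g=cv2.cvtColor(s['frame'],cv2.COLOR_RGB2GRAY); m=np.zeros_like(g); m[b[1]:b[3],b[0]:b[2]]=(g[b[1]:b[3],b[0]:b[2]]<th)*255
    for c in cv2.findContours(m,cv2.RETR_EXTERNAL,cv2.CHAIN_APPROX_NONE)[0]:
        if cv2.contourArea(c)<amin: continue
        q=np.array([ray(s,*p[0],h)[:2] for p in c])*1000
        print(cv2.contourArea(c),c.reshape(-1,2).mean(0).round(),cv2.minAreaRect(q.astype(np.float32)),cv2.minEnclosingCircle(q.astype(np.float32)))
print('slots top');blobs(T,(448,240,522,315),110,.06,30)
print('slots side');blobs(S,(385,168,447,200),150,.06,20)
print('pad top',np.median(g[285:295,420:430]),np.median(g[270:275,400:405]));blobs(T,(395,260,447,320),85,.001,300)
print('pad side');blobs(S,(375,212,430,250),60,.001,200)
for nm,s in(('top',T),('side',S)):
    P=cloud(s);f=s['frame'].astype(int);Z=P[...,2]
    m=np.zeros((480,640),np.uint8);
    m[225:325,165:265] if nm=='top' else m[265:378,230:335]
    r=(slice(265,378),slice(230,335)) if nm=='side' else (slice(225,325),slice(165,265))
    m[r]=((Z>.07)&(Z<.088)&(f.max(2)>95))[r]
    n,l,st,ce=cv2.connectedComponentsWithStats(m)
    for i in range(1,n):
        if st[i,4]<6: continue
        q=P[l==i]; c,wh,a=cv2.minAreaRect((q[:,:2]*1000).astype(np.float32)); print('blade',nm,st[i,4],ce[i].round(),q.mean(0).round(3),c,wh,a)
```

```bash
python3 m2.py
```

```text
slots top
52.0 [472. 296.] ((434.9844970703125, -231.01028442382812), (49.917301177978516, 6.141524314880371), 11.991250991821289) ((434.94293212890625, -230.81459045410156), 25.008731842041016)
53.5 [508. 288.] ((450.3106384277344, -302.85186767578125), (49.937469482421875, 6.418577671051025), 11.294398307800293) ((450.52789306640625, -303.9396667480469), 25.018692016601562)
239.0 [454. 285.] ((459.66107177734375, -193.98167419433594), (126.26840209960938, 13.238581657409668), 11.465792655944824) ((460.8450927734375, -199.81912231445312), 63.137237548828125)
30.0 [499. 257.] ((513.50244140625, -289.52978515625), (37.25921630859375, 5.858709812164307), 14.863784790039062) ((513.5870971679688, -289.8485107421875), 18.7310791015625)
slots side
100.5 [398. 197.] ((486.3462829589844, -195.9825897216797), (70.37425994873047, 27.620935440063477), 35.002567291259766) ((484.2997741699219, -193.06011962890625), 36.64775466918945)
20.5 [444. 193.] ((401.60150146484375, -272.37640380859375), (7.464760780334473, 60.53208541870117), 16.913179397583008) ((402.6160888671875, -272.0678405761719), 30.341821670532227)
pad top 78.0 142.0
1167.5 [423. 290.] ((449.725830078125, -145.90890502929688), (83.92147064208984, 83.27355194091797), 10.830118179321289) ((449.7984619140625, -144.50624084472656), 43.0815315246582)
pad side
653.5 [400. 230.] ((449.2936706542969, -147.14022827148438), (88.26010131835938, 83.85405731201172), 34.91674041748047) ((448.48052978515625, -147.5067901611328), 45.18872833251953)
```

Create go.py:
```python
import sys
from h import *
x,y,z,yaw=map(float,sys.argv[1:5]); o=ctrl.get_obs(); p=o['tool_pos']; a=np.radians(o['orientation'][2])
d=np.array([x,y,z])-p; c,s=np.cos(a),np.sin(a)
print('dx dy dz turn',(d[0]*c+d[1]*s).round(4),(d[0]*s-d[1]*c).round(4),(-d[2]).round(4),((o['orientation'][2]-yaw+90)%180-90).round(2),'| pos',p.round(4),o['orientation'].round(2),'t',o['clock'].round(2),'j6',o['joint_pos'][5].round(1),'open',o['opening'].round(4))
```

```bash
python3 go.py .5305 .0357 .2 -167.2
```

```text
Traceback (most recent call last):
  File "go.py", line 5, in <module>
    print('dx dy dz turn',(d[0]*c+d[1]*s).round(4),(d[0]*s-d[1]*c).round(4),(-d[2]).round(4),((o['orientation'][2]-yaw+90)%180-90).round(2),'| pos',p.round(4),o['orientation'].round(2),'t',o['clock'].round(2),'j6',o['joint_pos'][5].round(1),'open',o['opening'].round(4))
                                                                                                                                                                                             ^^^^^^^^^^^^^^^^
AttributeError: 'float' object has no attribute 'round'
```

```bash
sed -i "s/o\['clock'\].round(2)/round(float(o['clock']),2)/; s/o\['opening'\].round(4)/round(float(o['opening']),4)/" go.py
python3 go.py .5305 .0357 .2 -167.2
```

```text
dx dy dz turn -0.5057 0.5106 0.0507 9.01 | pos [ 0.2507 -0.6263  0.2507] [ 1.7992e+02 -1.0000e-02 -1.5819e+02] t 0.1 j6 -16.5 open 0.0877
```

Careful with the scale: turns go in shares of 360 degrees. That gives: 9 degrees / 360 = 0.025.

Call:
{"method": "drive_effector", "body": {"ticks": [[-0.04,0.04,0,0.0028,0.088],[-0.08,0.081,0,0.0056,0.088],[-0.12,0.121,0,0.0111,0.088],[-0.16,0.162,0,0.0139,0.088],[-0.2,0.202,0,0.0167,0.088],[-0.24,0.242,0,0.0194,0.088],[-0.28,0.283,0,0.0222,0.088],[-0.32,0.323,0,0.025,0.088]]}}

```text
clock: 1.1
tool_pos: [0.4281, -0.206, 0.2516]
orientation: [180.0, 0.0, -167.2]
force: [0.7, -0.7, -0.0]
opening: 0.0873
gripper_force: 0.0
```

```bash
python3 go.py .5305 .0357 .13 -167.2
```

```text
dx dy dz turn -0.1533 0.2131 0.1216 -0.02 | pos [ 0.4281 -0.206   0.2516] [ 1.8000e+02  1.0000e-02 -1.6722e+02] t 1.1 j6 -75.3 open 0.0873
```

Call:
{"method": "drive_effector", "body": {"ticks": [[-0.03,0.04,0.01,0,0.088],[-0.06,0.08,0.03,0,0.088],[-0.09,0.12,0.06,0,0.088],[-0.12,0.16,0.09,0,0.088],[-0.145,0.2,0.11,0,0.088],[-0.145,0.2,0.11,0,0.088],[-0.145,0.2,0.11,0,0.088]]}}

```text
clock: 1.98
tool_pos: [0.5245, 0.0193, 0.1413]
orientation: [-180.0, -0.1, -167.1]
force: [-0.7, 0.2, -0.1]
opening: 0.0877
gripper_force: 0.0
```

```bash
python3 go.py .5305 .0357 .05 -167.2
```

Run:
```python
from h import *
for n in('top','side'):
    s=snap(n); P=cloud(s); Z=P[...,2]; np.savez(n+'1.npz',**s)
    if n=='side':
        q=P[225:270,315:350].reshape(-1,3); q=q[(q[:,2]>.058)&(q[:,2]<.08)]; print(len(q),cv2.minEnclosingCircle(q[:,:2].astype(np.float32)))
        q=P[270:330,240:330].reshape(-1,3); print((q[:,2]>.1).sum())
```

```text
dx dy dz turn -0.0095 0.0147 0.0913 0.05 | pos [0.5245 0.0193 0.1413] [-1.7999e+02 -6.0000e-02 -1.6715e+02] t 1.98 j6 -100.7 open 0.0877
223 ((0.5291452407836914, 0.03478545695543289), 0.030979255214333534)
1269
```

Call:
{"method": "drive_effector", "body": {"ticks": [[-0.0095,0.0147,0.01,0,0.088],[-0.0095,0.0147,0.03,0,0.088],[-0.0095,0.0147,0.06,0,0.088],[-0.0095,0.0147,0.09,0,0.088],[-0.0095,0.0147,0.091,0,0.088],[-0.0095,0.0147,0.091,0,0.088]]}}

```text
clock: 2.82
tool_pos: [0.5315, 0.0359, 0.0513]
orientation: [-180.0, 0.0, -167.2]
force: [-0.0, -0.4, -0.2]
opening: 0.0877
gripper_force: 0.0
```

Call:
{"method": "drive_effector", "body": {"ticks": [[0,0,0,0,0.04],[0,0,0,0,0.04],[0,0,0,0,0.04],[0,0,0,0,0.04],[0,0,0,0,0.04],[0,0,0,0,0.04]]}}

```text
clock: 3.58
tool_pos: [0.5311, 0.0358, 0.0509]
orientation: [-180.0, 0.0, -167.2]
force: [-1.1, -1.3, 5.9]
opening: 0.056
gripper_force: 30.0
```

```bash
python3 go.py .4495 -.146 .15 -167.2
```

```text
dx dy dz turn 0.12 -0.1591 -0.0991 0.03 | pos [0.5311 0.0358 0.0509] [-1.7999e+02  3.0000e-02 -1.6717e+02] t 3.58 j6 -102.2 open 0.056
```

Call:
{"method": "drive_effector", "body": {"ticks": [[0,0,-0.02,0,0.04],[0,0,-0.05,0,0.04],[0.03,-0.04,-0.05,0,0.04],[0.06,-0.08,-0.05,0,0.04],[0.09,-0.12,-0.05,0,0.04],[0.12,-0.159,-0.05,0,0.04],[0.12,-0.159,-0.05,0,0.04],[0.12,-0.159,-0.05,0,0.04]]}}

```text
clock: 4.58
tool_pos: [0.4491, -0.146, 0.1003]
orientation: [180.0, -0.0, -167.2]
force: [0.1, 0.9, -2.2]
opening: 0.0561
gripper_force: 30.0
```

```bash
python3 go.py .4495 -.146 .052 -167.2
```

```text
dx dy dz turn -0.0004 -0.0001 0.0483 -0.04 | pos [ 0.4491 -0.146   0.1003] [ 1.7999e+02 -1.0000e-02 -1.6724e+02] t 4.58 j6 -83.2 open 0.0561
```

Converted, -80 degrees / 360 = -0.2222.

Call:
{"method": "drive_effector", "body": {"ticks": [[0,0,0,-0.0278,0.04],[0,0,0,-0.0556,0.04],[0,0,0,-0.0833,0.04],[0,0,0,-0.1111,0.04],[0,0,0,-0.1389,0.04],[0,0,0,-0.1667,0.04],[0,0,0,-0.1944,0.04],[0,0,0,-0.2222,0.04]]}}

```text
clock: 5.58
tool_pos: [0.4497, -0.1448, 0.1004]
orientation: [180.0, 0.0, -86.8]
force: [-0.8, 0.7, -1.9]
opening: 0.0563
gripper_force: 30.0
```

Call:
{"method": "drive_effector", "body": {"ticks": [[0,0,0,-0.0278,0.04],[0,0,0.02,-0.0278,0.04],[0,0,0.04,-0.0278,0.04],[0,0,0.045,-0.0278,0.04],[0,0,0.045,-0.0278,0.04]]}}

```text
clock: 6.2
tool_pos: [0.4495, -0.1454, 0.0555]
orientation: [180.0, -0.0, -77.1]
force: [-0.1, 0.5, -2.2]
opening: 0.0558
gripper_force: 30.0
```

```bash
python3 go.py .4495 -.146 .0515 -77.2
```

```text
dx dy dz turn 0.0006 0.0001 0.004 0.08 | pos [ 0.4495 -0.1454  0.0555] [179.96  -0.   -77.12] t 6.2 j6 6.8 open 0.0558
```

Call:
{"method": "drive_effector", "body": {"ticks": [[0,0,0.002,0,0.04],[0,0,0.004,0,0.04],[0,0,0.0045,0,0.04],[0,0,0.0045,0,0.04]]}}

```text
clock: 6.7
tool_pos: [0.4492, -0.1459, 0.0512]
orientation: [-180.0, -0.0, -77.2]
force: [-0.6, 0.6, -2.4]
opening: 0.0563
gripper_force: 30.0
```

Call:
{"method": "drive_effector", "body": {"ticks": [[0,0,0,0,0.088],[0,0,0,0,0.088],[0,0,0,0,0.088],[0,0,0,0,0.088],[0,0,-0.01,0,0.088],[0,0,-0.04,0,0.088],[0,0,-0.09,0,0.088],[0,0,-0.15,0,0.088]]}}

```text
clock: 7.7
tool_pos: [0.4484, -0.1459, 0.2027]
orientation: [179.9, 0.0, -77.2]
force: [2.0, -0.5, -0.1]
opening: 0.0875
gripper_force: 0.0
```

```bash
python3 go.py .458 .239 .25 -167.2
```

```text
dx dy dz turn -0.3732 -0.0948 -0.0473 -89.98 | pos [ 0.4484 -0.1459  0.2027] [ 1.7992e+02  1.0000e-02 -7.7180e+01] t 7.7 j6 6.8 open 0.0875
```

Converted, 80 degrees / 360 = 0.2222.

Call:
{"method": "drive_effector", "body": {"ticks": [[-0.04,-0.01,-0.01,0.0278,0.04],[-0.08,-0.02,-0.02,0.0556,0.04],[-0.12,-0.03,-0.03,0.0833,0.04],[-0.16,-0.04,-0.045,0.1111,0.04],[-0.2,-0.05,-0.045,0.1389,0.04],[-0.24,-0.06,-0.045,0.1667,0.04],[-0.28,-0.07,-0.045,0.1944,0.04],[-0.32,-0.08,-0.045,0.2222,0.04]]}}

```text
clock: 8.7
tool_pos: [0.4559, 0.1852, 0.247]
orientation: [180.0, 0.1, -157.5]
force: [0.5, 1.0, -0.1]
opening: 0.0399
gripper_force: 0.0
```

Call:
{"method": "drive_effector", "body": {"ticks": [[0,0,0,0.0278,0.04],[0,0,0,0.0278,0.04],[0,0,0,0.0278,0.04]]}}

```text
clock: 9.07
tool_pos: [0.4561, 0.1835, 0.2464]
orientation: [180.0, 0.0, -167.0]
force: [-0.2, -0.3, -0.1]
opening: 0.0405
gripper_force: 0.0
```

```bash
python3 go.py .458 .239 .25 -167.2
```

Run:
```python
from h import *
for n,b in(('top',(400,250,450,320)),('side',(378,185,425,245))):
    s=snap(n,n+'2.png'); P=cloud(s)[b[1]:b[3],b[0]:b[2]].reshape(-1,3); q=P[(P[:,2]>.062)&(P[:,2]<.08)&(P[:,1]>-.19)]; print(len(q),q[:,2].max(),cv2.minEnclosingCircle(q[:,:2].astype(np.float32)))
```

```text
dx dy dz turn -0.0144 0.0536 -0.0036 0.22 | pos [0.4561 0.1835 0.2464] [ 1.7999e+02  2.0000e-02 -1.6698e+02] t 9.07 j6 -121.9 open 0.0405
163 0.0747299577411753 ((0.4508136212825775, -0.14662587642669678), 0.028879817575216293)
211 0.07614060044416406 ((0.475335955619812, -0.161507248878479), 0.06006443500518799)
```

View pics/side2.png

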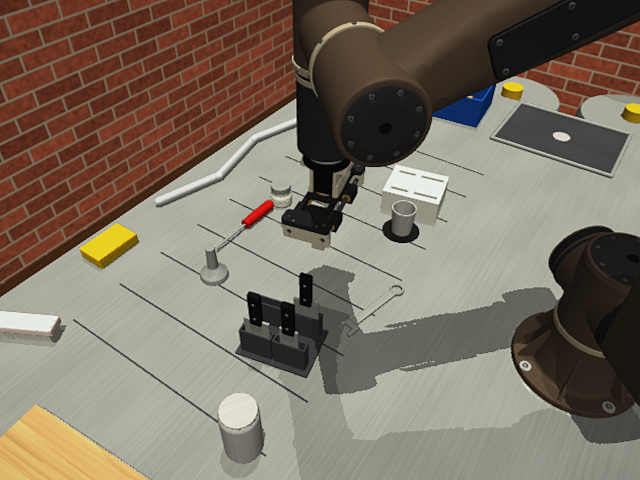

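The cup stands on the pad at (402,222) and the caddy is untouched. Next I'll grasp the -y wide scraper.

Converted, 0.2 degrees / 360 = 0.0006.

Call:
{"method": "drive_effector", "body": {"ticks": [[-0.0145,0.0536,0,0.0006,0.04],[-0.0145,0.0536,0,0.0006,0.04],[-0.0145,0.0536,0,0.0006,0.04],[-0.0145,0.0536,0.03,0.0006,0.04],[-0.0145,0.0536,0.06,0.0006,0.04],[-0.0145,0.0536,0.09,0.0006,0.04],[-0.0145,0.0536,0.09,0.0006,0.04],[-0.0145,0.0536,0.09,0.0006,0.04]]}}

```text
clock: 10.18
tool_pos: [0.459, 0.2393, 0.1573]
orientation: [180.0, 0.1, -167.4]
force: [0.1, 0.6, -0.2]
opening: 0.0402
gripper_force: 0.0
```

```bash
python3 go.py .4586 .239 .156 -167.2
```

```text
dx dy dz turn 0.0005 -0.0002 0.0013 -0.18 | pos [0.459  0.2393 0.1573] [ 1.7998e+02  7.0000e-02 -1.6738e+02] t 10.18 j6 -126.7 open 0.0402
```

Call:
{"method": "drive_effector", "body": {"ticks": [[0,0,0.001,0,0.005],[0,0,0.001,0,0.005],[0,0,0.001,0,0.005],[0,0,0.001,0,0.005],[0,0,0.001,0,0.005]]}}

```text
clock: 10.8
tool_pos: [0.4586, 0.2396, 0.1554]
orientation: [180.0, 0.0, -167.4]
force: [-0.6, 0.6, 3.5]
opening: 0.0114
gripper_force: 30.0
```

Call:
{"method": "drive_effector", "body": {"ticks": [[0,0,-0.01,0,0.005],[0,0,-0.03,0,0.005],[0,0,-0.06,0,0.005],[0,0,-0.09,0,0.005],[0,0,-0.12,0,0.005],[0,0,-0.12,0,0.005],[0,0,-0.12,0,0.005]]}}

```text
clock: 11.68
tool_pos: [0.458, 0.2391, 0.2747]
orientation: [180.0, -0.0, -167.4]
force: [-0.1, 0.1, -1.2]
opening: 0.0118
gripper_force: 30.0
```

```bash
python3 go.py .4504 -.3031 .28 -168.6
```

```text
dx dy dz turn 0.1257 -0.5275 -0.0053 1.2 | pos [0.458  0.2391 0.2747] [ 1.7999e+02 -4.0000e-02 -1.6740e+02] t 11.68 j6 -126.7 open 0.0118
```

Converted, 1.2 degrees / 360 = 0.0033.

Call:
{"method": "drive_effector", "body": {"ticks": [[0.01,-0.05,0,0,0.005],[0.024,-0.1,0,0,0.005],[0.036,-0.15,0,0,0.005],[0.048,-0.2,0,0,0.005],[0.06,-0.25,0,0,0.005],[0.072,-0.3,0,0,0.005],[0.084,-0.35,0,0.0033,0.005],[0.096,-0.4,0,0.0033,0.005]]}}

```text
clock: 12.68
tool_pos: [0.4513, -0.1735, 0.2741]
orientation: [180.0, -0.1, -168.6]
force: [0.2, 1.0, -1.0]
opening: 0.0117
gripper_force: 30.0
```

Call:
{"method": "drive_effector", "body": {"ticks": [[0.01,-0.05,0,0,0.005],[0.025,-0.1,0,0,0.005],[0.03,-0.128,0,0,0.005],[0.03,-0.128,0,0,0.005],[0.03,-0.128,0,0,0.005]]}}

```text
clock: 13.3
tool_pos: [0.4475, -0.303, 0.2741]
orientation: [179.9, -0.1, -168.6]
force: [-0.1, -0.5, -0.0]
opening: 0.0121
gripper_force: 30.0
```

```bash
python3 go.py .4504 -.3031 .26 -168.6
```

Create hold.py:
```python
# held scraper: per-camera blade pixels, in block-aligned frame relative to TCP
from h import *
import sys
o=ctrl.get_obs(); p=o['tool_pos']; a=np.radians(o['orientation'][2]); ex=-np.array([np.cos(a),np.sin(a)]); ey=np.array([-ex[1],ex[0]])
for n in('side','top'):
    s=snap(n,n+sys.argv[1]+'.png'); P=cloud(s); D=P-p; X=D[...,:2]@ex; Y=D[...,:2]@ey; Zr=D[...,2]
    m=(abs(X)<.045)&(abs(Y)<.025)&(Zr<-.03)&(Zr>-.165)
    print(n,m.sum(),'zmin',(Zr[m].min() if m.any() else None))
    for lo,hi in((-.16,-.135),(-.135,-.11),(-.11,-.085),(-.085,-.066),(-.058,-.03)):
        k=m&(Zr>lo)&(Zr<hi)
        if k.sum()>10: print(lo,k.sum(),'x',np.percentile(X[k],[1,99]).round(4),'mid',(np.percentile(X[k],[1,99]).mean()).round(4),'y',np.percentile(Y[k],[5,50,95]).round(4))
```

```bash
python3 hold.py 3
```

```text
dx dy dz turn -0.0028 -0.0007 0.0141 -0.01 | pos [ 0.4475 -0.303   0.2741] [ 1.7994e+02 -9.0000e-02 -1.6861e+02] t 13.3 j6 -65.3 open 0.0121
side 834 zmin -0.14879487979929937
-0.16 92 x [-0.025   0.0236] mid -0.0007 y [-0.0011  0.0015  0.0052]
-0.135 186 x [-0.0248  0.0241] mid -0.0003 y [-0.0016  0.0017  0.0051]
-0.11 195 x [-0.025   0.0247] mid -0.0002 y [-0.0019  0.0016  0.0051]
-0.085 153 x [-0.0244  0.0237] mid -0.0004 y [-0.002   0.0014  0.0058]
-0.058 150 x [-0.0233  0.0232] mid -0.0 y [-0.0016  0.0044  0.0084]
top 0 zmin None
```

View pics/side3.png

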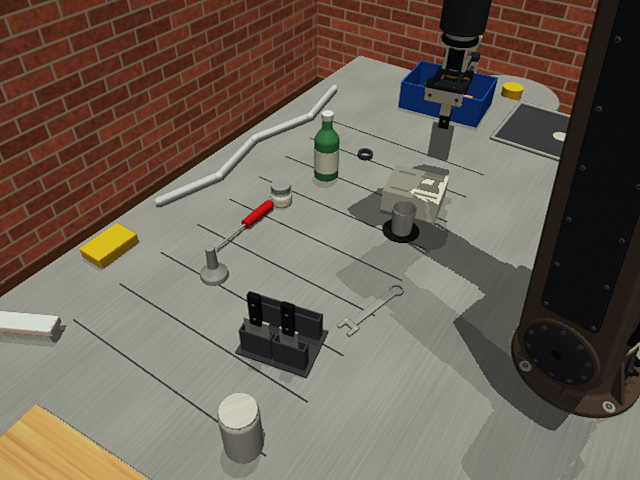

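The blade is held square and centred (50 wide), with its bottom 150 mm below the TCP, and the side view shows it above the block at (440,140). Inserting it now.

Call:
{"method": "drive_effector", "body": {"ticks": [[-0.0026,-0.0003,0,0,0.005],[-0.0026,-0.0003,0.02,0,0.005],[-0.0026,-0.0003,0.05,0,0.005],[-0.0026,-0.0003,0.055,0,0.005],[-0.0026,-0.0003,0.055,0,0.005],[-0.0026,-0.0003,0.055,0,0.005]]}}

```text
clock: 14.15
tool_pos: [0.4514, -0.3033, 0.2214]
orientation: [-179.9, 0.1, -168.6]
force: [0.4, -0.6, -1.0]
opening: 0.0123
gripper_force: 30.0
```

```bash
python3 go.py .4502 -.3033 .16 -168.6
```

```text
dx dy dz turn 0.0012 0.0002 0.0614 0.05 | pos [ 0.4514 -0.3033  0.2214] [-1.7994e+02  9.0000e-02 -1.6855e+02] t 14.15 j6 -65.3 open 0.0123
```

Call:
{"method": "drive_effector", "body": {"ticks": [[0.001,0,0.008,0,0.005],[0.001,0,0.012,0,0.005],[0.001,0,0.016,0,0.005],[0.001,0,0.02,0,0.005],[0.001,0,0.025,0,0.005],[0.001,0,0.025,0,0.005]]}}

```text
clock: 14.9
tool_pos: [0.4494, -0.3032, 0.1946]
orientation: [180.0, -0.0, -168.6]
force: [0.5, 1.2, -0.1]
opening: 0.0119
gripper_force: 30.0
```

```bash
python3 go.py .4502 -.3033 .16 -168.6
```

```text
dx dy dz turn -0.0007 -0.0002 0.0346 0.02 | pos [ 0.4494 -0.3032  0.1946] [ 1.7997e+02 -4.0000e-02 -1.6858e+02] t 14.9 j6 -65.3 open 0.0119
```

Forces stay low with the bottom at about 0.045, so the blade is in the slot. Continuing down, then release.

Call:
{"method": "drive_effector", "body": {"ticks": [[0,0,0.008,0,0.005],[0,0,0.016,0,0.005],[0,0,0.024,0,0.005],[0,0,0.03,0,0.005],[0,0,0.033,0,0.005],[0,0,0.033,0,0.005]]}}

```text
clock: 15.65
tool_pos: [0.4496, -0.3033, 0.1619]
orientation: [180.0, -0.0, -168.6]
force: [0.8, -0.0, -0.8]
opening: 0.0117
gripper_force: 30.0
```

Call:
{"method": "drive_effector", "body": {"ticks": [[0,0,0,0,0.04],[0,0,0,0,0.04],[0,0,0,0,0.04],[0,0,-0.03,0,0.04],[0,0,-0.08,0,0.04],[0,0,-0.1,0,0.04],[0,0,-0.1,0,0.04]]}}

```text
clock: 16.52
tool_pos: [0.4505, -0.3036, 0.2641]
orientation: [-179.9, 0.2, -168.6]
force: [0.2, 0.1, -0.7]
opening: 0.0402
gripper_force: 0.0
```

```bash
python3 go.py .506 .326 .26 -167.2
```

Create chk.py:
```python
from h import *
for n in('top','side'):
    s=snap(n); P=cloud(s)[...,:].reshape(-1,3)
    f=s['frame'].reshape(-1,3).max(1)
    for nm,c in(('W+',(.4350,-.2310)),('W-',(.4504,-.3031)),('N+',(.4988,-.217)),('N-',(.5135,-.2895)),('S1',(.506,.326)),('S3',(.4455,.3105))):
        q=P[(np.hypot(P[:,0]-c[0],P[:,1]-c[1])<.03)&(P[:,2]>.11)&(P[:,2]<.2)&(f<110)]
        if len(q)>15: t=q[q[:,2]>q[:,2].max()-.008]; print(n,nm,len(q),'zmax',np.percentile(q[:,2],98).round(4),np.mean(cv2.boxPoints(cv2.minAreaRect((t[:,:2]*1000).astype(np.float32))),0))
    q=P[(np.hypot(P[:,0]-.4495,P[:,1]+.146)<.05)&(P[:,2]>.062)&(P[:,2]<.08)&(P[:,1]>-.19)]; 
    if len(q): print(n,'cup',len(q),np.array(cv2.minEnclosingCircle(q[:,:2].astype(np.float32))[0]).round(4))
```

```bash
python3 chk.py
```

```text
dx dy dz turn -0.1791 0.6061 0.0041 -1.37 | pos [ 0.4505 -0.3036  0.2641] [-179.89    0.2  -168.57] t 16.52 j6 -65.3 open 0.0402
top S1 192 zmax 0.1725 [506.90186 325.6093 ]
top S3 189 zmax 0.172 [446.20032 310.2606 ]
top cup 156 [ 0.4503 -0.1468]
side W- 260 zmax 0.178 [ 449.08923 -301.86325]
side S1 371 zmax 0.1719 [505.88614 326.3148 ]
side S3 386 zmax 0.1727 [444.948  311.1039]
side cup 207 [ 0.4503 -0.1468]
```

Converted, -1.4 degrees / 360 = -0.0039.

Call:
{"method": "drive_effector", "body": {"ticks": [[-0.015,0.05,0,0,0.04],[-0.03,0.1,0,0,0.04],[-0.045,0.15,0,0,0.04],[-0.06,0.2,0,0,0.04],[-0.075,0.25,0,0,0.04],[-0.09,0.3,0,0,0.04],[-0.105,0.35,0,-0.0039,0.04],[-0.12,0.4,0,-0.0039,0.04]]}}

```text
clock: 17.62
tool_pos: [0.4875, 0.1141, 0.2609]
orientation: [-180.0, -0.1, -167.2]
force: [1.2, -0.2, -0.5]
opening: 0.0403
gripper_force: 0.0
```

Call:
{"method": "drive_effector", "body": {"ticks": [[-0.015,0.05,0,0,0.04],[-0.03,0.1,0,0,0.04],[-0.045,0.15,0,0,0.04],[-0.055,0.19,0,0,0.04],[-0.055,0.19,0,0,0.04],[-0.055,0.19,0,0,0.04]]}}

```text
clock: 18.38
tool_pos: [0.4991, 0.3096, 0.2607]
orientation: [-179.9, -0.1, -167.2]
force: [-0.2, 0.6, -0.3]
opening: 0.04
gripper_force: 0.0
```

```bash
python3 go.py .5063 .326 .156 -167.2
```

```text
dx dy dz turn -0.0107 0.0144 0.1047 0.04 | pos [0.4991 0.3096 0.2607] [-1.7992e+02 -1.2000e-01 -1.6716e+02] t 18.38 j6 -128.0 open 0.04
```

Call:
{"method": "drive_effector", "body": {"ticks": [[-0.0107,0.0144,0,0,0.04],[-0.0107,0.0144,0,0,0.04],[-0.0107,0.0144,0.04,0,0.04],[-0.0107,0.0144,0.08,0,0.04],[-0.0107,0.0144,0.104,0,0.04],[-0.0107,0.0144,0.104,0,0.04],[-0.0107,0.0144,0.104,0,0.04]]}}

```text
clock: 19.25
tool_pos: [0.5075, 0.3266, 0.1593]
orientation: [180.0, 0.1, -167.2]
force: [0.2, 0.4, -0.1]
opening: 0.0397
gripper_force: 0.0
```

```bash
python3 go.py .5063 .326 .156 -167.2
```

```text
dx dy dz turn 0.0013 -0.0003 0.0033 0.01 | pos [0.5075 0.3266 0.1593] [ 1.7997e+02  8.0000e-02 -1.6719e+02] t 19.25 j6 -128.5 open 0.0397
```

Call:
{"method": "drive_effector", "body": {"ticks": [[0,0,0,0,0.005],[0,0,0,0,0.005],[0,0,0,0,0.005],[0,0,0,0,0.005],[0,0,0,0,0.005]]}}

```text
clock: 19.88
tool_pos: [0.507, 0.3265, 0.1584]
orientation: [180.0, 0.0, -167.2]
force: [-0.7, 0.4, 3.4]
opening: 0.0122
gripper_force: 30.0
```

Call:
{"method": "drive_effector", "body": {"ticks": [[0,0,-0.01,0,0.005],[0,0,-0.03,0,0.005],[0,0,-0.06,0,0.005],[0,0,-0.09,0,0.005],[0,0,-0.12,0,0.005],[0,0,-0.12,0,0.005],[0,0,-0.12,0,0.005]]}}

```text
clock: 20.75
tool_pos: [0.5065, 0.3262, 0.2778]
orientation: [180.0, -0.0, -167.2]
force: [-0.7, -0.7, -1.5]
opening: 0.0119
gripper_force: 30.0
```

```bash
python3 go.py .4355 -.2308 .275 -168.6
```

```text
dx dy dz turn 0.1927 -0.5274 0.0028 1.41 | pos [0.5065 0.3262 0.2778] [ 1.7999e+02 -3.0000e-02 -1.6719e+02] t 20.75 j6 -128.5 open 0.0119
```

Converted, 1.4 degrees / 360 = 0.0039.

Call:
{"method": "drive_effector", "body": {"ticks": [[0.018,-0.05,0,0,0.005],[0.036,-0.1,0,0,0.005],[0.055,-0.15,0,0,0.005],[0.073,-0.2,0,0,0.005],[0.091,-0.25,0,0,0.005],[0.11,-0.3,0,0,0.005],[0.128,-0.35,0,0.0039,0.005],[0.146,-0.4,0,0.0039,0.005]]}}

```text
clock: 21.75
tool_pos: [0.4522, -0.0976, 0.2774]
orientation: [180.0, -0.1, -168.6]
force: [1.3, 0.2, -0.0]
opening: 0.0121
gripper_force: 30.0
```

Call:
{"method": "drive_effector", "body": {"ticks": [[0.018,-0.05,0,0,0.005],[0.036,-0.1,0,0,0.005],[0.044,-0.127,0,0,0.005],[0.044,-0.127,0,0,0.005],[0.044,-0.127,0,0,0.005]]}}

```text
clock: 22.38
tool_pos: [0.4348, -0.229, 0.2773]
orientation: [180.0, -0.1, -168.6]
force: [-0.0, -0.6, -0.3]
opening: 0.0116
gripper_force: 30.0
```

```bash
python3 go.py .4353 -.231 .22 -168.6; python3 hold.py 4
```

```text
dx dy dz turn -0.0001 -0.002 0.0573 -0.02 | pos [ 0.4348 -0.229   0.2773] [ 1.7996e+02 -8.0000e-02 -1.6862e+02] t 22.38 j6 -73.8 open 0.0116
side 897 zmin -0.15315810674124755
-0.16 122 x [-0.0253  0.0231] mid -0.0011 y [-0.0024  0.0015  0.0042]
-0.135 196 x [-0.0252  0.0236] mid -0.0008 y [-0.0014  0.0015  0.0047]
-0.11 209 x [-0.0252  0.0237] mid -0.0008 y [-0.0021  0.0014  0.0051]
-0.085 159 x [-0.0252  0.0239] mid -0.0006 y [-0.0012  0.002   0.0049]
-0.058 139 x [-0.0228  0.0208] mid -0.001 y [-0.0004  0.0044  0.0084]
top 0 zmin None
```

Call:
{"method": "drive_effector", "body": {"ticks": [[-0.0005,-0.002,0,0,0.005],[-0.0005,-0.002,0.02,0,0.005],[-0.0005,-0.002,0.04,0,0.005],[-0.0005,-0.002,0.055,0,0.005],[-0.0005,-0.002,0.055,0,0.005],[-0.0005,-0.002,0.055,0,0.005]]}}

```text
clock: 23.22
tool_pos: [0.4366, -0.2311, 0.2237]
orientation: [-180.0, 0.0, -168.6]
force: [0.3, -0.2, -0.3]
opening: 0.0115
gripper_force: 30.0
```

```bash
python3 go.py .4358 -.231 .163 -168.6
```

```text
dx dy dz turn 0.0008 0.0003 0.0607 0.04 | pos [ 0.4366 -0.2311  0.2237] [-1.7997e+02  4.0000e-02 -1.6856e+02] t 23.23 j6 -73.5 open 0.0115
```

Call:
{"method": "drive_effector", "body": {"ticks": [[0,0,0.008,0,0.005],[0,0,0.012,0,0.005],[0,0,0.016,0,0.005],[0,0,0.02,0,0.005],[0,0,0.025,0,0.005],[0,0,0.025,0,0.005]]}}

```text
clock: 23.98
tool_pos: [0.4359, -0.231, 0.1976]
orientation: [180.0, -0.0, -168.6]
force: [0.2, -0.1, -1.3]
opening: 0.0118
gripper_force: 30.0
```

```bash
python3 go.py .4358 -.231 .165 -168.6
```

```text
dx dy dz turn 0.0001 0.0 0.0326 0.01 | pos [ 0.4359 -0.231   0.1976] [ 1.7998e+02 -5.0000e-02 -1.6859e+02] t 23.98 j6 -73.5 open 0.0118
```

Call:
{"method": "drive_effector", "body": {"ticks": [[0,0,0.008,0,0.005],[0,0,0.016,0,0.005],[0,0,0.024,0,0.005],[0,0,0.03,0,0.005],[0,0,0.032,0,0.005],[0,0,0.032,0,0.005]]}}

```text
clock: 24.72
tool_pos: [0.4362, -0.2311, 0.166]
orientation: [180.0, -0.0, -168.6]
force: [0.0, -0.7, -0.4]
opening: 0.0119
gripper_force: 30.0
```

Call:
{"method": "drive_effector", "body": {"ticks": [[0,0,0,0,0.04],[0,0,0,0,0.04],[0,0,0,0,0.04],[0,0,-0.03,0,0.04],[0,0,-0.08,0,0.04],[0,0,-0.1,0,0.04],[0,0,-0.1,0,0.04]]}}

```text
clock: 25.6
tool_pos: [0.437, -0.2313, 0.2679]
orientation: [-179.9, 0.2, -168.6]
force: [0.2, 0.8, -0.9]
opening: 0.04
gripper_force: 0.0
```

```bash
python3 go.py .4455 .3107 .26 -167.2; python3 chk.py
```

```text
dx dy dz turn -0.1157 0.5295 0.0079 -1.38 | pos [ 0.437  -0.2313  0.2679] [-179.92    0.21 -168.58] t 25.6 j6 -73.5 open 0.04
top S3 191 zmax 0.1725 [446.06754 310.48026]
side W+ 283 zmax 0.1786 [ 435.34457 -228.75146]
side W- 212 zmax 0.179 [ 449.3482  -302.50873]
side S3 383 zmax 0.1724 [445.07166 310.91107]
side cup 204 [ 0.4482 -0.1474]
```

Careful with the scale: turns go in shares of 360 degrees. That gives: -1.4 degrees / 360 = -0.0039.

Call:
{"method": "drive_effector", "body": {"ticks": [[-0.011,0.05,0,0,0.04],[-0.022,0.1,0,0,0.04],[-0.033,0.15,0,0,0.04],[-0.044,0.2,0,0,0.04],[-0.055,0.25,0,0,0.04],[-0.066,0.3,0,0,0.04],[-0.077,0.35,0,-0.0039,0.04],[-0.088,0.4,0,-0.0039,0.04]]}}

```text
clock: 26.7
tool_pos: [0.4424, 0.1799, 0.2649]
orientation: [-180.0, -0.1, -167.1]
force: [1.8, -0.6, 0.8]
opening: 0.04
gripper_force: 0.0
```

Call:
{"method": "drive_effector", "body": {"ticks": [[-0.011,0.05,0,0,0.04],[-0.022,0.1,0,0,0.04],[-0.026,0.12,0,0,0.04],[-0.026,0.12,0,0,0.04],[-0.026,0.12,0,0,0.04]]}}

```text
clock: 27.32
tool_pos: [0.4417, 0.3002, 0.2655]
orientation: [-179.9, -0.1, -167.2]
force: [0.1, 0.2, -0.4]
opening: 0.0401
gripper_force: 0.0
```

```bash
python3 go.py .4456 .3107 .156 -167.2
```

```text
dx dy dz turn -0.0061 0.0094 0.1095 -0.0 | pos [0.4417 0.3002 0.2655] [-1.7995e+02 -6.0000e-02 -1.6720e+02] t 27.32 j6 -132.4 open 0.0401
```

Call:
{"method": "drive_effector", "body": {"ticks": [[-0.0061,0.0094,0,0,0.04],[-0.0061,0.0094,0,0,0.04],[-0.0061,0.0094,0.04,0,0.04],[-0.0061,0.0094,0.08,0,0.04],[-0.0061,0.0094,0.11,0,0.04],[-0.0061,0.0094,0.11,0,0.04],[-0.0061,0.0094,0.11,0,0.04]]}}

```text
clock: 28.2
tool_pos: [0.4465, 0.3122, 0.1574]
orientation: [180.0, 0.1, -167.2]
force: [0.3, 0.5, 0.1]
opening: 0.0404
gripper_force: 0.0
```

```bash
python3 go.py .4456 .3107 .156 -167.2
```

```text
dx dy dz turn 0.0012 -0.0012 0.0014 0.03 | pos [0.4465 0.3122 0.1574] [ 1.7996e+02  8.0000e-02 -1.6717e+02] t 28.2 j6 -132.8 open 0.0404
```

Call:
{"method": "drive_effector", "body": {"ticks": [[0,0,0,0,0.005],[0,0,0,0,0.005],[0,0,0,0,0.005],[0,0,0,0,0.005],[0,0,0,0,0.005]]}}

```text
clock: 28.82
tool_pos: [0.446, 0.3119, 0.1565]
orientation: [180.0, 0.0, -167.2]
force: [-0.8, -0.5, 4.6]
opening: 0.0117
gripper_force: 30.0
```

Call:
{"method": "drive_effector", "body": {"ticks": [[0,0,-0.01,0,0.005],[0,0,-0.03,0,0.005],[0,0,-0.06,0,0.005],[0,0,-0.09,0,0.005],[0,0,-0.12,0,0.005],[0,0,-0.12,0,0.005],[0,0,-0.12,0,0.005]]}}

```text
clock: 29.7
tool_pos: [0.4454, 0.3115, 0.2757]
orientation: [-180.0, -0.0, -167.2]
force: [-0.3, 0.2, -1.3]
opening: 0.0119
gripper_force: 30.0
```

```bash
python3 go.py .499 -.217 .275 -168.6
```

Run:
```python
from h import *
T=dict(np.load('top0.npz'));S=dict(np.load('side0.npz'))
a=np.radians(11.4);
for s,nm,cs in((T,'top',(150,)),(S,'side',(150,))):
    # block-aligned rectified picture of the top face plane z=.06, 4 px/mm
    c=np.array([.4748,-.2607]); ex=np.array([np.cos(a),np.sin(a)]); ey=np.array([-ex[1],ex[0]])
    src=[];dst=[]
    for x,y in((-75,-65),(75,-65),(75,65),(-75,65)):
        w=c+(x*ex+y*ey)/1000; src.append(proj(s,[*w,.06])); dst.append(((x+75)*4,(65-y)*4))
    H=cv2.getPerspectiveTransform(np.float32(src),np.float32(dst)); r=cv2.warpPerspective(s['frame'],H,(600,520))
    g=cv2.GaussianBlur(cv2.cvtColor(r,cv2.COLOR_RGB2GRAY),(0,0),3); 
    for sx in(-33,33):
        for sy in(-37,37):
            X0,Y0=int((sx+75)*4),int((65-sy)*4); w=g[Y0-50:Y0+50,X0-135:X0+135]; th=(int(w.max())+int(w.min()))/2
            m=(w<th); n,l,st,ce=cv2.connectedComponentsWithStats(m.astype(np.uint8)); i=1+st[1:,4].argmax(); b=st[i]
            print(nm,sx,sy,'x',((X0-135+b[0])/4-75),((X0-135+b[0]+b[2])/4-75),'y',65-(Y0-50+b[1]+b[3])/4,65-(Y0-50+b[1])/4)
    cv2.imwrite('pics/rect_'+nm+'.png',r[:,:,::-1])
a=cv2.imread('pics/rect_top.png');b=cv2.imread('pics/rect_side.png'); cv2.imwrite('pics/rect.png',cv2.resize(np.hstack([a,b]),(800,347)))
```

```text
dx dy dz turn 0.0648 -0.5272 0.0007 1.41 | pos [0.4454 0.3115 0.2757] [-1.8000e+02 -4.0000e-02 -1.6719e+02] t 29.7 j6 -132.8 open 0.0119
top -33 -37 x -60.0 -4.5 y -42.0 -31.75
top -33 37 x -60.75 -5.25 y 31.5 42.0
top 33 -37 x 11.25 54.0 y -41.25 -31.25
top 33 37 x 11.0 53.25 y 32.5 43.0
side -33 -37 x -61.5 -5.0 y -44.5 -35.25
side -33 37 x -62.75 -5.5 y 29.75 38.5
side 33 -37 x 10.75 53.0 y -44.0 -35.0
side 33 37 x 10.0 53.0 y 29.75 39.25
```

View pics/rect.png

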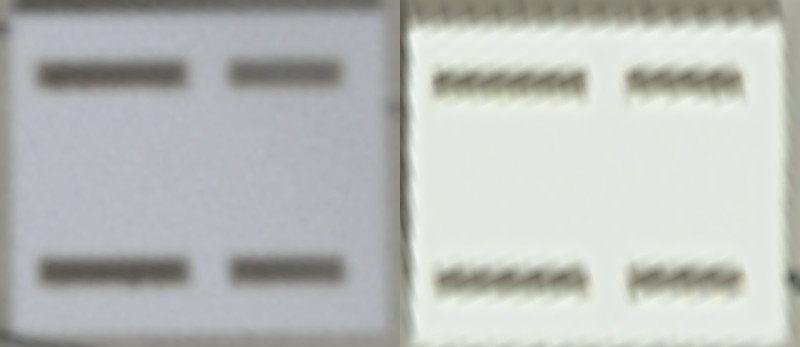

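The rectified views show all four slots, with both narrow ones at block x ≈ +32, y ≈ ±37. Carrying the narrow scraper to slot N+.

Converted, 1.4 degrees / 360 = 0.0039.

Call:
{"method": "drive_effector", "body": {"ticks": [[0.006,-0.05,0,0,0.005],[0.012,-0.1,0,0,0.005],[0.018,-0.15,0,0,0.005],[0.025,-0.2,0,0,0.005],[0.031,-0.25,0,0,0.005],[0.037,-0.3,0,0,0.005],[0.043,-0.35,0,0.0039,0.005],[0.049,-0.4,0,0.0039,0.005]]}}

```text
clock: 30.7
tool_pos: [0.4861, -0.0908, 0.2751]
orientation: [180.0, -0.1, -168.6]
force: [0.8, 0.6, -1.3]
opening: 0.0123
gripper_force: 30.0
```

Call:
{"method": "drive_effector", "body": {"ticks": [[0.006,-0.05,0,0,0.005],[0.012,-0.1,0,0,0.005],[0.014,-0.127,0,0,0.005],[0.014,-0.127,0,0,0.005],[0.014,-0.127,0,0,0.005]]}}

```text
clock: 31.32
tool_pos: [0.4976, -0.2162, 0.2751]
orientation: [180.0, -0.1, -168.6]
force: [0.5, 0.3, 0.2]
opening: 0.0115
gripper_force: 30.0
```

```bash
python3 go.py .4989 -.2177 .22 -168.6; python3 hold.py 5
```

```text
dx dy dz turn -0.001 -0.0017 0.0551 -0.01 | pos [ 0.4976 -0.2162  0.2751] [ 1.7995e+02 -1.0000e-01 -1.6861e+02] t 31.32 j6 -75.8 open 0.0115
side 637 zmin -0.15057284298868845
-0.16 74 x [-0.019   0.0165] mid -0.0012 y [-0.003   0.0009  0.0044]
-0.135 140 x [-0.019   0.0167] mid -0.0012 y [-0.0019  0.001   0.0051]
-0.11 136 x [-0.0189  0.0164] mid -0.0012 y [-0.0015  0.0015  0.0054]
-0.085 115 x [-0.0188  0.0169] mid -0.0009 y [-0.0016  0.0019  0.0044]
-0.058 130 x [-0.0179  0.0132] mid -0.0023 y [-0.0003  0.0044  0.0087]
top 0 zmin None
```

Call:
{"method": "drive_effector", "body": {"ticks": [[-0.0013,-0.0016,0,0,0.005],[-0.0013,-0.0016,0.02,0,0.005],[-0.0013,-0.0016,0.04,0,0.005],[-0.0013,-0.0016,0.053,0,0.005],[-0.0013,-0.0016,0.053,0,0.005],[-0.0013,-0.0016,0.053,0,0.005]]}}

```text
clock: 32.17
tool_pos: [0.5003, -0.2177, 0.2238]
orientation: [-180.0, 0.0, -168.6]
force: [-0.4, -0.2, -1.0]
opening: 0.012
gripper_force: 30.0
```

```bash
python3 go.py .4998 -.2175 .163 -168.6
```

```text
dx dy dz turn 0.0004 0.0003 0.0608 0.04 | pos [ 0.5003 -0.2177  0.2238] [-1.7997e+02  5.0000e-02 -1.6856e+02] t 32.17 j6 -75.6 open 0.012
```

Call:
{"method": "drive_effector", "body": {"ticks": [[0,0,0.008,0,0.005],[0,0,0.012,0,0.005],[0,0,0.016,0,0.005],[0,0,0.02,0,0.005],[0,0,0.025,0,0.005],[0,0,0.025,0,0.005]]}}

```text
clock: 32.92
tool_pos: [0.4995, -0.2177, 0.1976]
orientation: [180.0, -0.0, -168.6]
force: [0.6, -0.3, 0.0]
opening: 0.0118
gripper_force: 30.0
```

```bash
python3 go.py .4998 -.2175 .163 -168.6
```

```text
dx dy dz turn -0.0003 0.0001 0.0346 0.01 | pos [ 0.4995 -0.2177  0.1976] [ 1.7998e+02 -4.0000e-02 -1.6859e+02] t 32.92 j6 -75.6 open 0.0118
```

Call:
{"method": "drive_effector", "body": {"ticks": [[0,0,0.008,0,0.005],[0,0,0.016,0,0.005],[0,0,0.024,0,0.005],[0,0,0.03,0,0.005],[0,0,0.033,0,0.005],[0,0,0.033,0,0.005]]}}

```text
clock: 33.67
tool_pos: [0.4997, -0.2177, 0.1649]
orientation: [180.0, -0.0, -168.6]
force: [0.3, -0.5, -0.7]
opening: 0.0117
gripper_force: 30.0
```

Call:
{"method": "drive_effector", "body": {"ticks": [[0,0,0,0,0.04],[0,0,0,0,0.04],[0,0,0,0,0.04],[0,0,-0.03,0,0.04],[0,0,-0.08,0,0.04],[0,0,-0.13,0,0.04],[0,0,-0.15,0,0.04],[0,0,-0.15,0,0.04]]}}

```text
clock: 34.67
tool_pos: [0.5004, -0.2179, 0.317]
orientation: [-179.9, 0.2, -168.6]
force: [0.1, 0.1, -0.5]
opening: 0.04
gripper_force: 0.0
```

Call:
{"method": "drive_effector", "body": {"ticks": [[0.03,-0.05,0,0,0.04],[0.05,-0.1,0,0,0.04],[0.05,-0.15,0,0,0.04],[0.05,-0.2,0,0,0.04],[0.05,-0.25,0,0,0.04],[0.05,-0.3,0,0,0.04],[0.05,-0.3,0,0,0.04],[0.05,-0.3,0,0,0.04]]}}

```text
clock: 35.67
tool_pos: [0.5097, -0.5215, 0.3131]
orientation: [179.9, -0.1, -168.6]
force: [0.7, 0.5, -0.0]
opening: 0.0402
gripper_force: 0.0
```

```bash
python3 chk.py; python3 -c "
from h import *
snap('side','side6.png');snap('top','top6.png')"
```

```text
top W+ 215 zmax 0.1771 [ 436.4926  -229.82182]
top W- 266 zmax 0.1762 [ 450.8026 -301.6282]
top N+ 201 zmax 0.1764 [ 499.1142  -216.25085]
top cup 160 [ 0.4507 -0.1463]
side W+ 280 zmax 0.178 [ 435.39294 -229.17642]
side W- 211 zmax 0.1786 [ 448.46234 -301.01535]
side N+ 268 zmax 0.1781 [ 498.01498 -216.46822]
side cup 213 [ 0.45   -0.1473]
```

View pics/side6.png

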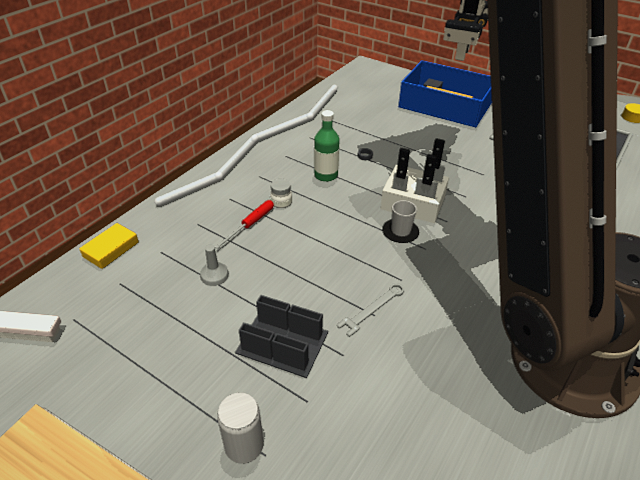

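View pics/top6.png

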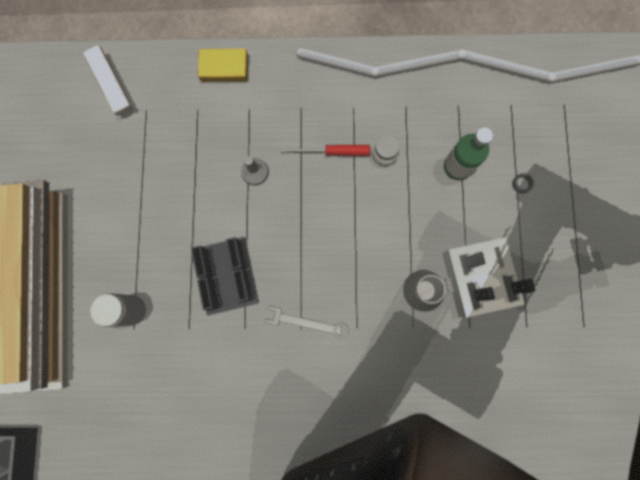

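The three scrapers stand fully down in the block (side view handles at about (403,163), (428,170) and (438,153)). The caddy is empty, the cup is on the pad, and the bystanders have not moved. Handing in.

```bash
python3 -c "
from plant import ctrl
print(ctrl.close_job())"
```

```text
the job is handed in; nothing more can be done
None
```

I handed in the job at about 36 s: the drip cup stands on the pad and all three scrapers present (two wide, one narrow) are fully down in slots of their own size; the hand-in gave no verdict back.

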